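# Draw the slide cassette out of the staining trough

## Robot

A 6-joint arm with a two-finger parallel gripper is mounted at the origin on a cart in front of the work surface, level with it; the furniture and walls round the work are solid. World frame = base frame: x ahead of the robot, y to its left, z up, the work surface at z = 0. Lengths are in m, angles in rad, forces in N, time in s.
With the tool pointing down it reaches from about 0.3 to 0.875 m from the base axis. Payload 6.4 kg.
Tool frame: the origin (TCP) lies between the finger pads; the fingertips stand 25 mm ahead of it and the grasp point (between the pads) lies 6 mm ahead of it; z points along the fingers, y is the direction in which the jaws open and shut (so a half turn about z gives the same grasp; the last joint's range is limited). The gripper opens to 88 mm and grips with 3 to 60 N. Pads are 18 mm wide; open, the fingers measure 123 mm over their backs; the gripper's body (75 mm by 187 mm) begins 45 mm behind the grasp point.
Start: joints at [0.931, 0.181, 1.607, -0, 1.354, -0.206], TCP at [0.242, 0.522, 0.264] pointing down, gripper open.
Joint ranges: [-2.99, 2.99], [-0.89, 2.07], [0.3, 2.58], [-1.14, 4.28], [0, 2.63], [-3.12, 3.12]. Speed limits (rad/s): [2.57, 2.57, 3.01, 3.14, 3.14, 3.14].

## Interface

Orientations are given as [roll, pitch, yaw] about the fixed x, y, z axes, in that order (R = Rz(yaw) Ry(pitch) Rx(roll)).
In Python, from bench import env gives the robot as it stands. Calls block until the motion is done:
- env.movep(position, orientation): joint-space move of the TCP to a pose.
- env.movel(position, rot=None, velocity=0.15, force_limit=None): straight line of the TCP; rot=None keeps the orientation; velocity is the mean speed in m/s. With force_limit (N) it stops when the force on the tool has changed by that much, and returns True; else False.
- env.goto_joints(angles): joint-space move.
- env.ungrasp() and env.clamp(squeeze=None): open the fingers fully, or close them until they stop; squeeze is the grip in N (None keeps the last).
- env.dwell(seconds).
- env.ik(position, orientation): joint angles nearest the present ones, or None.
- env.state(): the state.
- env.camera(name): name is "scene" or "top"; returns (picture, depth): 384x512x3 uint8, red, green, blue; 384x512 float32, m along the optical axis (not along the pixel's ray), 0 where there is no reading.
- env.camera_model(name): a dict with "fx", "fy", "cx", "cy" (pixels), "R" (3x3) and "t" (3): a world point X has camera coordinates R X + t. Camera axes: x right, y down, z forward; pixel columns grow to the right and rows downward; lengths in m; the calibration is good to about 2 mm. A picture is of the moment at which its call begins. camera_model takes no time and is no camera call.
A pose or a line that the arm cannot do raises env.PlanningError and nothing moves.
- env.sign_off(): hands the job in, once; it reports no verdict.
The state is a dict: "time": time; "q": joint angles; "qvel": joint speeds; "joint_efforts": joint torques, N m; "ee_pos": TCP position; "orientation": TCP orientation; "force": force on the tool from outside, world axes, zero at the start; "ft_torque": the same for the moment, N m; "grip_width": opening from 0.0 (shut) to 1.0 (fully open).
Only numpy, scipy, OpenCV 4.12 (cv2) and the standard library are available. Lean on these libraries where they do the work, as an engineer would, in place of code of your own. Each camera call takes 0.05 s, during which the arm holds its last target.

## Task

The slides have stood in the dark long enough: take the light-tight cover off the staining trough and stand it right way up in a clear space on the bench beside it. Then pinch the slide cassette's two side catches together, draw the cassette straight up out of the trough and keep holding it there, level, over its trough and well clear of the rim, so that the slides can drip off; finish while still holding it, catches pinched. Leave the other things on the bench undisturbed.

Things in the scene. Friction and masses are not known exactly. Their poses are not given: they have to be found in the camera images.
- trough: Rectangular grey metal staining trough, fixed to the bench. Origin: centre of its underside, on the bench top; x along its length, y across, z up. Base plate 124 x 100 x 4 mm; walls 95 x 72 mm outside, rim at z = 52 mm, inner floor at z = 6 mm. A shoulder outside (z = 42 mm) carries the cover. A keeper lip inside each long wall (z = 46 to 52 mm) reaches over the barb of a cassette catch.
- cover: Black plastic cover, a box open below, 104 x 81 x 50 mm high, 0.16 kg, loose. Origin: centre of its lower rim; x along its length, z up. On top in the middle stands a solid handle block 56 mm long (x), 12 mm thick (y), z = 50 to 74 mm. At the start its rim rests on the trough's shoulder, axes parallel to the trough's; it overlaps the wall by 10 mm, lifts straight off and hides the cassette.
- cassette: White plastic cassette of five glass slides on edge, 84 x 28 mm, 38 mm high without its catches, 0.15 kg, loose. Origin: centre of its underside; x along its length, y across, z up. It stands on the trough's inner floor, axes parallel to the trough's, with about 1.5 mm play. A spring catch on each long side (+y, -y) holds it down: pulled unpinched it rises only 2 mm.
- catch_left_tab (a point): Middle of the outer face of the thumb tab of the +y catch, a springy arm hinged at the cassette's foot. Tab 28 mm wide (x), 26 mm high, about 58 to 84 mm above the bench, leaning outward. Outside to outside the two tabs measure 62 mm here at rest (67 mm at their upper edges), 40 mm fully pinched: then they stand upright against a firm stop and the cassette can be lifted by them.
- catch_right_tab (a point): The same point on the catch of the cassette's -y side.
- catch_left (a joint): Angle of the +y catch: 0 at rest (sprung out, barb under the keeper lip), 0.18 rad when fully pinched in; the barb is free from about 0.10 to 0.14 rad. Takes about 2.5 N at the tab to start and 11 N to pinch fully.
- catch_right (a joint): The same for the -y catch.
- stain_bottle: White reagent bottle with a blue cap, 41 mm across, 80 mm high; bystander. Origin: centre of its underside.
- kitchen_timer: Round white kitchen timer, 60 mm across, 44 mm high; bystander. Origin: centre of its underside.
- petri_dish: Culture dish, 60 mm across, 15 mm high; bystander. Origin: centre of its underside.
- sample_vial: Small vial with a white cap, 20 mm across, 48 mm high; bystander. Origin: centre of its underside.
- forceps: Steel forceps lying flat, 120 mm long (along its y), 14 mm wide, 10 mm high; bystander. Origin: centre of its underside.
- notebook: Dark notebook lying flat, 147 x 102 x 15 mm; bystander. Origin: centre of its underside.
Things that resemble listed ones, but are neither listed nor needed, are in the scene too. Leave any blue look-alike of the cover alone.

How it is judged:
By the outcome, as a careful person would: the job done as asked, in the order asked, and still so for the second after the job is handed in, while the arm keeps its last pose, push and grip.
It also fails if it takes over 48 s, if anything falls off the work surface, if the arm or the gripper's body presses on something with over 40 N, if the wrist force passes 120 N, or if a joint passes its speed limit or range.

## Working session

There is one attempt and no reset: what is moved stays moved. The work goes in short steps, each a Python script; the robot and the scene stay as the last script left them, time stands still between calls to the robot, and variables do not carry over. Pictures are saved under pics/ and viewed, and the job is handed in when it is done.

```bash
mkdir -p pics; ls; python3 - <<'E'
from bench import env
import cv2,numpy as np
for n in ("scene","top"):
    p,d=env.camera(n); cv2.imwrite(f"pics/{n}0.png",p[:,:,::-1]); np.savez(f"{n}0.npz",p=p,d=d)
    m=env.camera_model(n); C=-np.array(m["R"]).T@np.array(m["t"]); print(n,m["fx"],m["cx"],m["cy"],C.round(3),np.array(m["R"]).round(3).tolist())
s=env.state(); print(s["time"],s["ee_pos"],s["orientation"])
E
```

```text
pics
scene 384.0852205664388 257.18805235999844 194.58859605967103 [-0.109 -0.345  0.756] [[0.516, -0.856, -0.023], [-0.56, -0.317, -0.766], [0.648, 0.408, -0.643]]
top 452.83447026721757 251.81674656860636 197.54668750487227 [0.431 0.097 1.543] [[-0.009, -1.0, 0.01], [-0.996, 0.008, -0.092], [0.092, -0.011, -0.996]]
0.1 [0.24141487 0.52139469 0.26290483] [-3.14007116e+00 -3.15507727e-04  2.70776834e+00]
```

View pics/scene0.png

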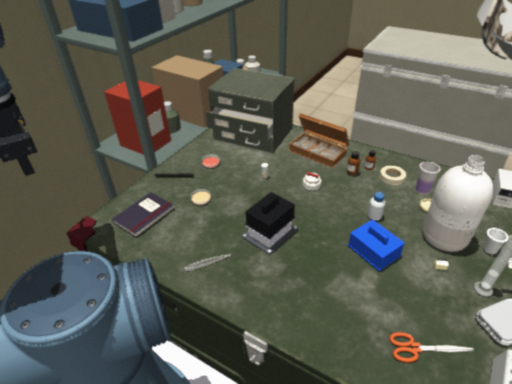

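View pics/top0.png

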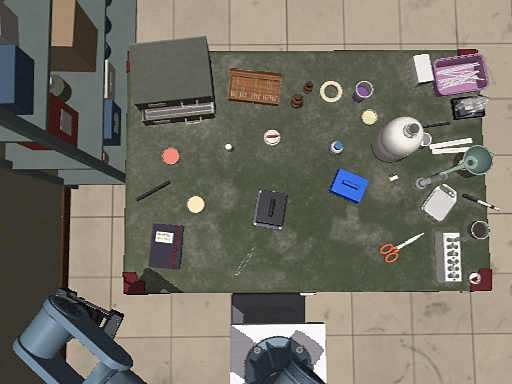

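The scene shows the black cover on the grey trough at scene (270,220) and top (271,208). The candidates are:
- **Black cover:** top (271,208). It sits on a grey base plate, so this is the one I want.
- **Blue box with handle:** top (349,185). This is the look-alike to leave alone.
- **Dark notebook:** top (167,246). It is flat, so it's ruled out.

Next I'll check a close crop and measure.

```bash
cat > h.py <<'E'
import numpy as np,cv2
def pts(d,m):
    v,u=np.mgrid[:d.shape[0],:d.shape[1]]
    c=np.stack([(u-m["cx"])/m["fx"]*d,(v-m["cy"])/m["fy"]*d,d],-1)
    return (c-np.array(m["t"]))@np.array(m["R"])
def ray(m,u,v,z):
    R=np.array(m["R"]);C=-R.T@np.array(m["t"])
    r=R.T@np.array([(u-m["cx"])/m["fx"],(v-m["cy"])/m["fy"],1]); return C+r*(z-C[2])/r[2]
def proj(m,X):
    c=np.array(m["R"])@np.array(X)+np.array(m["t"]); return m["fx"]*c[0]/c[2]+m["cx"],m["fy"]*c[1]/c[2]+m["cy"]
E
python3 - <<'E'
from bench import env
from h import *
t=np.load("top0.npz");s=np.load("scene0.npz")
a=cv2.resize(t["p"][175:245,235:310],(560,520),interpolation=cv2.INTER_NEAREST)
b=cv2.resize(s["p"][180:260,235:310],None,fx=6,fy=6,interpolation=cv2.INTER_NEAREST)
cv2.imwrite("pics/c_top.png",a[:,:,::-1]);cv2.imwrite("pics/c_scene.png",b[:,:,::-1])
m=env.camera_model("top");P=pts(t["d"],m)
roi=np.zeros(t["d"].shape,bool);roi[175:245,235:310]=1
print("table z",np.median(P[roi&(P[...,2]<.02)][:,2]))
for lo,hi,nm in((.083,.1,"top"),(.105,.13,"handle")):
    k=roi&(P[...,2]>lo)&(P[...,2]<hi); q=P[k]; print(nm,k.sum(),q.mean(0).round(4),np.median(q[:,2]))
    r=cv2.minAreaRect(q[:,:2].astype(np.float32)); print(r)
# all heights in top
P[...,2][t["d"]==0]=0
for mm in ("scene",):
    m2=env.camera_model("scene");Q=pts(s["d"],m2)
    roi2=np.zeros(s["d"].shape,bool);roi2[180:260,235:310]=1
    for lo,hi in((.083,.1),(.105,.13)):
        q=Q[roi2&(Q[...,2]>lo)&(Q[...,2]<hi)];print(len(q),q.mean(0).round(4),cv2.minAreaRect(q[:,:2].astype(np.float32)))
# occupancy: connected components above 8 mm
k=((P[...,2]>.008)&(P[...,0]>.1)&(P[...,0]<.9)).astype(np.uint8)
n,l,st,c=cv2.connectedComponentsWithStats(k)
for i in range(1,n):
    if st[i,4]>15:
        q=P[l==i]; print(st[i,:4],q[:,:2].min(0).round(3),q[:,:2].max(0).round(3),q[:,2].max().round(3))
E
```

```text
table z -0.0024296608222033732
top 739 [0.5324 0.0208 0.092 ] 0.09204860972377
((0.5327709913253784, 0.020711451768875122), (0.08081130683422089, 0.10425058007240295), 79.7085189819336)
handle 66 [0.5326 0.0209 0.1153] 0.11500127764345744
((0.5326998233795166, 0.020854402333498), (0.012024354189634323, 0.053172767162323), 78.84032440185547)
828 [0.5243 0.0158 0.092 ] ((0.5319385528564453, 0.02019626274704933), (0.08250204473733902, 0.1055341586470604), 79.890380859375)
109 [0.5292 0.0188 0.1132] ((0.532240092754364, 0.02004965953528881), (0.013488314114511013, 0.05640314519405365), 80.5080795288086)
[  0  53  89 110] [0.698 0.637] [0.9   0.765] 0.561
[132  84  85  42] [0.807 0.201] [0.9   0.444] 0.214
[451  96  39  24] [ 0.839 -0.726] [ 0.9   -0.613] 0.106
[291  98  11  10] [ 0.885 -0.091] [ 0.9   -0.057] 0.081
[263 102  15   4] [ 0.891 -0.01 ] [0.899 0.039] 0.038
[372 116  59  46] [ 0.688 -0.536] [ 0.82  -0.327] 0.257
[431 122  19   5] [ 0.815 -0.607] [ 0.831 -0.541] 0.019
[263 129  18  18] [ 0.749 -0.018] [0.809 0.04 ] 0.049
[328 141  15  15] [ 0.716 -0.223] [ 0.757 -0.181] 0.088
[
[... 334 characters left out ...]
6  23  13] [0.574 0.392] [0.615 0.466] 0.017
[255 190  32  38] [ 0.472 -0.036] [0.594 0.071] 0.123
[463 194  36  16] [ 0.526 -0.759] [ 0.579 -0.639] 0.021
[187 207  11   6] [0.525 0.266] [0.542 0.299] 0.017
[468 221  22  18] [ 0.428 -0.709] [ 0.485 -0.645] 0.047
[148 223  35  47] [0.335 0.315] [0.489 0.429] 0.026
[435 230  31  53] [ 0.282 -0.601] [ 0.457 -0.537] 0.111
[389 246   8   7] [ 0.384 -0.406] [ 0.404 -0.38 ] 0.013
[385 254   6   9] [ 0.351 -0.382] [ 0.378 -0.366] 0.015
[468 273  13  11] [ 0.279 -0.684] [ 0.312 -0.643] 0.021
[ 12 287 135  97] [0.134 0.304] [0.316 0.6  ] 0.642
[267 337  23   4] [ 0.1   -0.038] [0.11  0.035] 0.023
[286 358  17  12] [ 0.1   -0.044] [ 0.117 -0.002] 0.362
```

View pics/c_top.png

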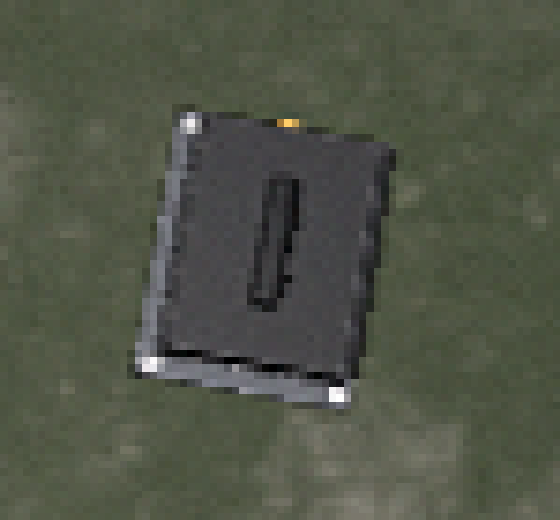

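View pics/c_scene.png

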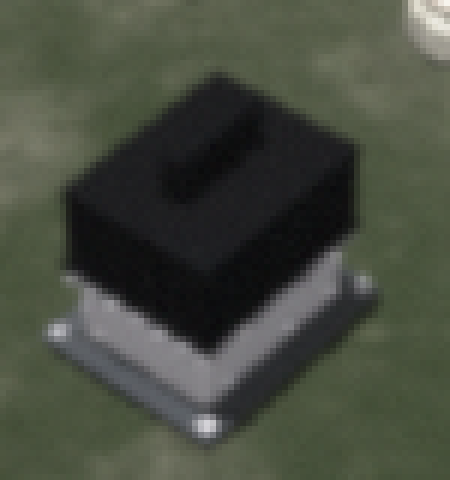

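The black cover stands on the grey plate with its corner studs, so the choice is confirmed. Its centre is (0.5325, 0.0205) and its long axis is yawed about -0.18 rad. The clear spot I'll use is near (0.46, -0.14).

```bash
python3 - <<'E'
from bench import env
from h import *
import math
yaw=-0.18
for y in (yaw,yaw+math.pi): print(y,env.ik([.5325,.0205,.2],[math.pi,0,y]))
y=yaw+math.pi
q=env.ik([.5325,.0205,.2],[math.pi,0,y])
q0=env.ik([.5325,.0205,.2],[math.pi,0,yaw])
if q is None or abs(q[5])>abs(q0[5]): y=yaw
rot=[math.pi,0,y]
env.movep([.5325,.0205,.19],rot)
print(env.movel([.5325,.0205,.121],velocity=.1,force_limit=8))
env.clamp(30)
s=env.state();print(s["time"],s["ee_pos"],s["grip_width"],s["force"],y)
p,d=env.camera("scene");cv2.imwrite("pics/g1.png",p[:,:,::-1])
E
```

```text
-0.18 [-1.84419404e-01  1.54702649e-01  1.77305796e+00 -4.44089210e-16
  1.21383204e+00  1.56637692e+00]
2.961592653589793 [-0.1844194   0.15470265  1.77305796  0.          1.21383204 -1.57521573]
False
4.175 [0.53247214 0.02053198 0.12094725] 0.13060828972426985 [ 0.62799741 -0.62207012 -0.01513035] -0.18
```

View pics/g1.png

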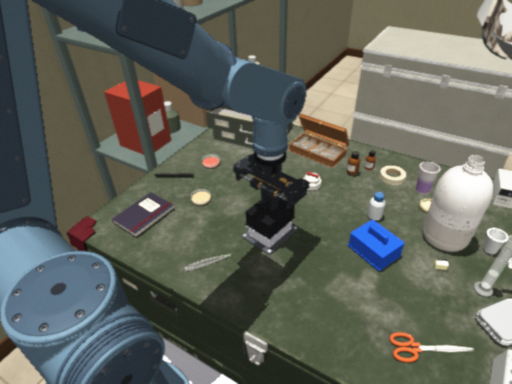

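The gripper at (272,185) has the handle, and the opening of 11.5 mm matches the 12 mm block. Next I'll lift it off and set it down.

```bash
python3 - <<'E'
from bench import env
from h import *
print(env.movel([.5325,.0205,.235],velocity=.12))
s=env.state();print(s["time"],s["force"],s["grip_width"])
env.movel([.46,-.14,.16],velocity=.2) if False else env.movel([.46,-.14,.235],velocity=.2)
env.movel([.46,-.14,.09],velocity=.15)
print(env.movel([.46,-.14,.072],velocity=.03,force_limit=5))
s=env.state();print(s["time"],s["ee_pos"],s["force"],s["grip_width"])
env.ungrasp()
env.movel([.46,-.14,.20],velocity=.2)
env.movep([.40,-.28,.25],s["orientation"])
s=env.state();print(s["time"],s["force"])
for n in ("scene","top"):
    p,d=env.camera(n); np.savez(f"{n}1.npz",p=p,d=d); cv2.imwrite(f"pics/{n}1.png",p[:,:,::-1])
E
```

```text
False
5.325 [-0.2003732  -0.66406725 -1.47171177] 0.13307716836923195
True
7.925 [ 0.46045769 -0.14025773  0.07838824] [-0.1228567  -0.31120309  1.68808946] 0.13365813427575773
10.55 [0.33819844 0.49822606 0.58203946]
```

View pics/scene1.png

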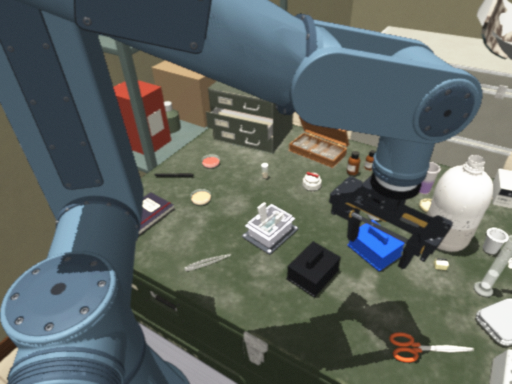

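View pics/top1.png

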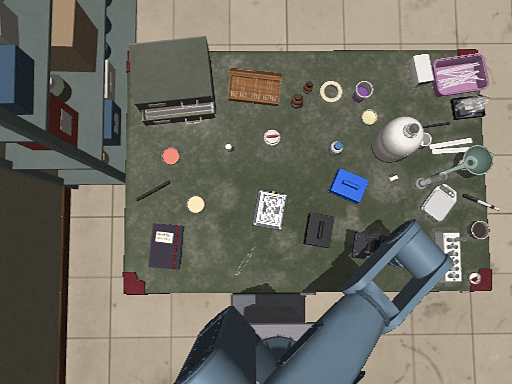

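The cover is upright on the bench at scene (313,268) and top (319,230), and the trough with its cassette is exposed at scene (270,225) and top (270,209). Now I'll measure the tabs.

```bash
python3 - <<'E'
from bench import env
from h import *
t=np.load("top1.npz");s=np.load("scene1.npz")
a=cv2.resize(t["p"][180:240,245:300],None,fx=9,fy=9,interpolation=cv2.INTER_NEAREST)
b=cv2.resize(s["p"][190:255,235:305],None,fx=8,fy=8,interpolation=cv2.INTER_NEAREST)
cv2.imwrite("pics/d_top.png",a[:,:,::-1]);cv2.imwrite("pics/d_scene.png",b[:,:,::-1])
C=np.array([.5325,.0205]);u=np.array([np.cos(-.18),np.sin(-.18)]);v=np.array([-u[1],u[0]])
for n,f in (("top",t),("scene",s)):
    m=env.camera_model(n);P=pts(f["d"],m);L=P[...,:2]-C
    near=(np.hypot(L[...,0],L[...,1])<.07)
    print(n)
    for lo,hi in((.045,.056),(.06,.1)):
        k=near&(P[...,2]>lo)&(P[...,2]<hi);q=P[k];l=np.c_[q[:,:2]-C]@np.c_[u,v]
        print(lo,len(q),q.mean(0).round(4),cv2.minAreaRect(q[:,:2].astype(np.float32)))
        if lo==.06:
            for sg in(1,-1):
                w=sg*l[:,1]>0; print(sg,w.sum(),l[w].min(0).round(4),l[w].max(0).round(4),l[w].mean(0).round(4),q[w,2].max())
                for xx,z in list(zip(l[w].round(4).tolist(),q[w,2].round(3)))[::max(1,w.sum()//12)]: print(xx,z)
E
```

```text
top
0.045 177 [0.5329 0.0206 0.0502] ((0.5315679907798767, 0.02063170075416565), (0.0804695188999176, 0.10528431087732315), 79.96908569335938)
0.06 51 [0.5328 0.0197 0.0786] ((0.5434808731079102, 0.018441317602992058), (0.06579229980707169, 0.049127835780382156), 81.2886962890625)
1 25 [-0.0141  0.0227] [0.0348 0.0335] [0.0014 0.0282] 0.08554487815270363
[0.0348, 0.0335] 0.06
[0.01, 0.0301] 0.084
[0.0062, 0.0327] 0.084
[0.0079, 0.0262] 0.077
[0.0031, 0.0321] 0.083
[0.0052, 0.0255] 0.071
[0.0003, 0.0285] 0.086
[-0.0032, 0.031] 0.082
[-0.0009, 0.0243] 0.066
[-0.0055, 0.0272] 0.078
[-0.0095, 0.0299] 0.081
[-0.0129, 0.0294] 0.084
[-0.0141, 0.0253] 0.063
-1 26 [-0.0124 -0.0332] [ 0.011  -0.0242] [-0.0004 -0.0286] 0.08948093837914564
[0.0108, -0.0264] 0.072
[0.011, -0.0322] 0.083
[0.007, -0.0266] 0.079
[0.0073, -0.0323] 0.089
[0.0036, -0.027] 0.081
[0.0045, -0.0332] 0.084
[0.0001, -0.0273] 0.085
[-0.0025, -0.0255] 0.07
[-0.0023, -0.0312] 0.082
[-0.0063, -0.0283] 0.086
[-0.0091, -0.0264] 0.073
[-0.0091, -0.0319] 0.088
[-0.0124, -0.0296] 0.082
scene
0.045 322 [0.5288 0.0162 0.0507] ((0.53012
[... 380 characters left out ...]
0.0103, 0.0262] 0.075
[0.0036, 0.0274] 0.076
[-0.0088, 0.027] 0.081
[0.0123, 0.0244] 0.068
[0.0005, 0.0247] 0.072
[-0.0111, 0.0251] 0.077
[0.0113, 0.0237] 0.062
[0.0039, 0.0243] 0.063
[-0.0029, 0.0219] 0.066
[-0.0055, 0.0233] 0.063
[-0.0144, 0.0225] 0.063
-1 58 [-0.016  -0.0336] [ 0.014  -0.0251] [-0.0025 -0.0307] 0.08654814108575168
[0.0127, -0.0294] 0.085
[0.0031, -0.0306] 0.085
[-0.0006, -0.027] 0.082
[0.0096, -0.0321] 0.078
[0.0, -0.0331] 0.082
[-0.0101, -0.0315] 0.085
[0.0081, -0.0302] 0.071
[-0.0067, -0.0321] 0.079
[0.0124, -0.0302] 0.064
[-0.0086, -0.0336] 0.078
[-0.0128, -0.0272] 0.074
[-0.0004, -0.0305] 0.067
[-0.0054, -0.0312] 0.067
[-0.0095, -0.0312] 0.067
[-0.0119, -0.0299] 0.064
```

View pics/d_top.png

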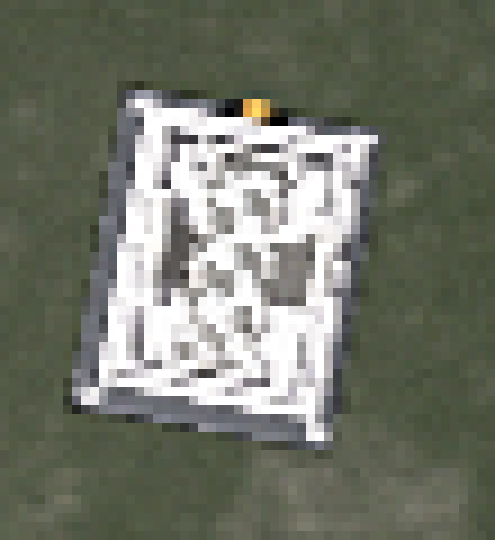

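View pics/d_scene.png

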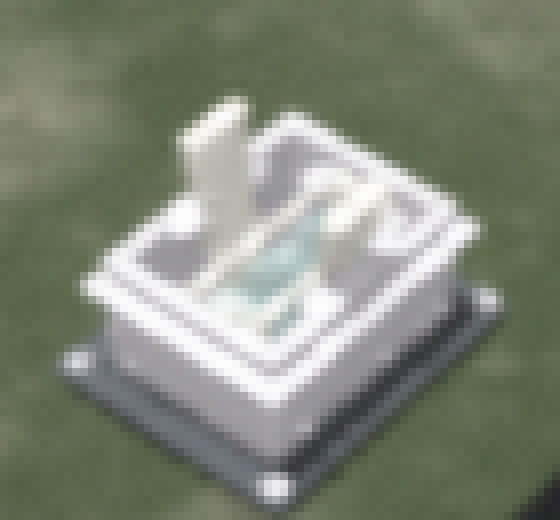

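The tabs stand symmetrically about the trough centre: v ≈ ±0.033 at the top edge, u ≈ 0, z 58–85 mm. I'll pinch at TCP z = 0.083, which puts the tips at 0.058, above the 0.052 rim.

```bash
python3 - <<'E'
from bench import env
from h import *
import math
X,Y=.532,.0205
env.movep([X,Y,.19],[math.pi,0,-.18])
print(env.movel([X,Y,.083],velocity=.1,force_limit=6))
s=env.state();print(s["time"],s["ee_pos"],s["force"])
env.clamp(30)
env.dwell(.3)
s=env.state();print(s["time"],s["grip_width"]*88,s["force"],s["ft_torque"])
p,d=env.camera("scene");cv2.imwrite("pics/g2.png",p[:,:,::-1])
cv2.imwrite("pics/g2c.png",cv2.resize(p[140:260,210:330],None,fx=5,fy=5)[:,:,::-1])
E
```

```text
False
13.125 [0.53257632 0.02040796 0.0836762 ] [-0.58632396 -0.07928422 -0.25668967]
14.225 38.6629161733861 [-3.0531954  -0.74872317 11.40239111] [-0.05882627  0.85213043 -0.00683815]
```

View pics/g2c.png

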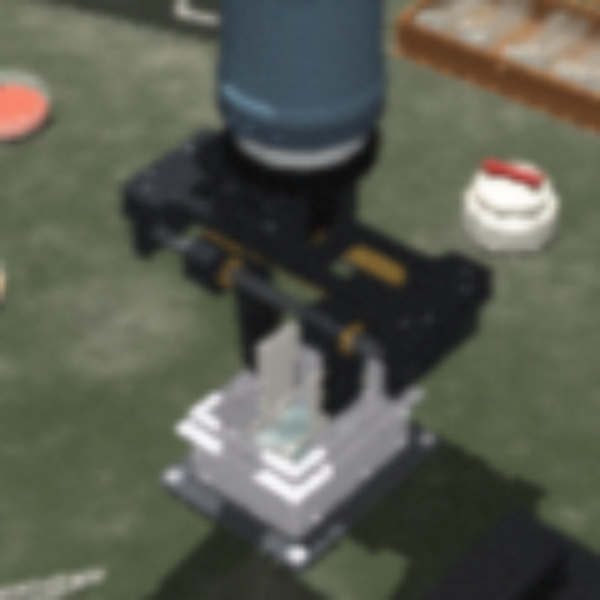

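The tabs are pinched upright between the fingers at crop (300,370). The width reads 38.7 mm, against 40 mm for fully pinched; the handle also read about 0.5 mm small. Next I'll lift slowly with a force guard.

```bash
python3 - <<'E'
from bench import env
from h import *
X,Y=.532,.0205
r=env.movel([X,Y,.103],velocity=.03,force_limit=25)
s=env.state();print(r,s["time"],s["ee_pos"],s["grip_width"]*88,s["force"])
if not r:
    r=env.movel([X,Y,.218],velocity=.06,force_limit=20)
    s=env.state();print(r,s["time"],s["ee_pos"],s["grip_width"]*88,s["force"],s["ft_torque"])
for n in ("scene","top"):
    p,d=env.camera(n); np.savez(f"{n}2.npz",p=p,d=d); cv2.imwrite(f"pics/{n}2.png",p[:,:,::-1])
    if n=="scene": cv2.imwrite("pics/g3c.png",cv2.resize(p[110:260,210:330],None,fx=4,fy=4)[:,:,::-1])
E
```

```text
False 15.0917 [0.53189761 0.02048621 0.10290326] 38.62706276953119 [-0.51225768  0.89108896 -2.29275035]
False 17.1583 [0.53183006 0.02053188 0.21766613] 38.72002921638838 [ 0.00378156 -0.5425448  -1.44810467] [ 0.02730679  0.1935915  -0.06583517]
```

View pics/g3c.png

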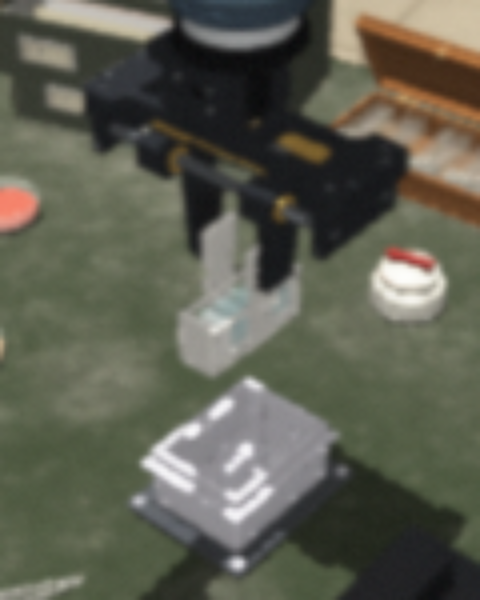

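View pics/scene2.png

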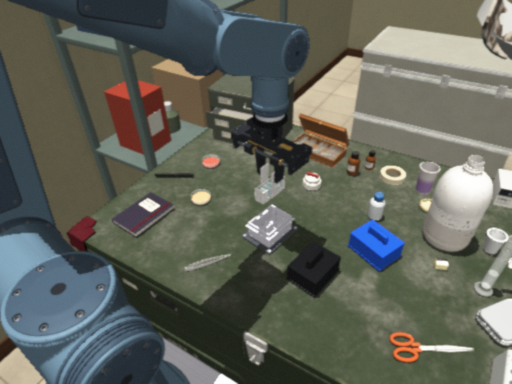

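The cassette at scene (269,185) hangs clear above the empty trough at (270,227), and the cover stands at (313,268). Now I'll check level, clearance and slip.

```bash
python3 - <<'E'
from bench import env
from h import *
env.dwell(.5)
C=np.array([.532,.0205]);u=np.array([np.cos(-.18),np.sin(-.18)]);v=np.array([-u[1],u[0]])
m=env.camera_model("scene");p,d=env.camera("scene")
for nm,D in(("before",np.load("scene2.npz")["d"]),("now",d)):
    P=pts(D,m);l=(P[...,:2]-C)@np.c_[u,v]
    k=(abs(l[...,0])<.06)&(abs(l[...,1])<.03)&(P[...,2]>.11)&(P[...,2]<.19)
    q=P[k];L=l[k]
    print(nm,"zmin",np.percentile(q[:,2],1).round(4),"u",L[:,0].min().round(4),L[:,0].max().round(4),"v",L[:,1].min().round(4),L[:,1].max().round(4))
    # visible long side (-v): bottom & top edge z along u
    sd=(L[:,1]<-.009)
    xs=[];zb=[]
    for a in np.arange(-.036,.04,.008):
        w=sd&(abs(L[:,0]-a)<.004)
        if w.sum()>2: xs.append(a);zb.append(q[w,2].min());print(round(a,3),w.sum(),q[w,2].min().round(4),q[w,2].max().round(4))
    print("pitch slope deg",np.degrees(np.arctan(np.polyfit(xs,zb,1)[0])))
s=env.state();print(s["time"],s["orientation"],s["grip_width"]*88,s["force"])
# bystander movement top view
a=np.load("top0.npz")["p"].astype(int);b=np.load("top2.npz")["p"].astype(int)
df=(abs(a-b).max(-1)>60).astype(np.uint8);n,_,st,c=cv2.connectedComponentsWithStats(df)
print([st[i].tolist() for i in range(1,n) if st[i,4]>4])
E
```

```text
before zmin 0.1407 u -0.0434 0.0418 v -0.0238 0.0211
-0.036 19 0.1425 0.1758
-0.028 14 0.1405 0.1746
-0.02 21 0.1416 0.1748
-0.012 47 0.1426 0.187
-0.004 31 0.1452 0.1866
0.004 24 0.146 0.1808
0.012 9 0.1436 0.1783
0.02 7 0.1435 0.1729
0.028 16 0.1387 0.1748
0.036 20 0.1417 0.1771
pitch slope deg -0.27909970008192203
now zmin 0.1415 u -0.0435 0.0446 v -0.0238 0.0225
-0.036 16 0.1421 0.1763
-0.028 15 0.1443 0.1746
-0.02 21 0.1412 0.1765
-0.012 45 0.142 0.1899
-0.004 36 0.1433 0.1886
0.004 26 0.1452 0.1802
0.012 8 0.1479 0.1763
0.02 8 0.143 0.1735
0.028 11 0.1404 0.1728
0.036 21 0.1425 0.1773
pitch slope deg 0.1837430309586335
17.8083 [-3.14157242e+00 -3.38653677e-05 -1.79990878e-01] 38.87744196144709 [ 0.10086074  0.3048991  -2.19315256]
[[243, 177, 67, 100, 1719], [263, 179, 38, 34, 869], [303, 213, 7, 31, 57], [280, 241, 5, 5, 12], [302, 253, 2, 5, 5], [244, 265, 4, 3, 8], [260, 265, 10, 3, 12], [20, 288, 127, 96, 4570], [165, 292, 162, 92, 5174], [233, 296, 4, 10, 27], [59, 299, 2, 8, 11], [51, 301, 3, 3, 5], [233, 308, 3, 15, 16], [13, 338, 46, 46, 460], [283, 339, 5, 7, 15], [248, 345, 10, 11, 23], [263, 345, 3, 4, 6], [66, 362, 21, 22, 250], [296, 366, 9, 9, 14], [308, 369, 4, 3, 6], [91, 371, 3, 4, 5], [286, 373, 22, 11, 92], [295, 372, 6, 5, 9], [307, 376, 5, 4, 5], [87, 379, 8, 5, 19], [312, 381, 4, 3, 7]]
```

View pics/top2.png

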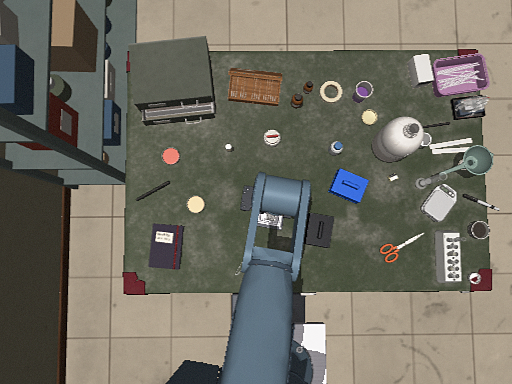

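The cassette is level to about 0.3° and not slipping. Its underside is at z ≈ 0.141, about 89 mm above the rim. In the top view the cover stands free at (319,230) and the bystanders are where they were, so I'm handing it in.

```bash
python3 -c "
from bench import env
env.sign_off()"
```

```text
the job is handed in; nothing more can be done
```

I lifted the black cover off the trough and stood it upright on the bench at about (0.46, -0.14). I then pinched both catches with 30 N, drew the cassette straight up, and handed the job in at about 18 s while still holding it over the trough.

- **Cassette:** its long axis is level to about 0.3°; I didn't measure tilt across its width. Its underside is about 89 mm above the rim, and it did not slip during a 0.5 s hold.
- **Catches:** the gripper read 38.7–38.9 mm against 40 mm for fully pinched. It had also read about 0.5 mm small on the cover's handle. The cassette came out freely with no catch in the wrist force.
- **Other things on the bench:** in the top view, the larger differences from the first picture were only at the arm, its shadow, the trough and the cover. The arm partly hid the forceps there, and small changes near them are probably its shadow. In the scene view they lie where they did.

No check failed.

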